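# Close the hardware up before grinding

### The job

Sparks are about to fly, so close up the small hardware: with the fingertips or the outside of the fingers, push the open yellow drawer of the blue parts cabinet fully home and push the raised orange lid of the grey box down until it is fully shut, in either order. Push gently without slamming or ramming either one, and leave everything else where it stands; nothing needs to be picked up.

Things in the scene. Friction and masses are not known exactly. Their poses are not given: they have to be found in the camera images.
- cabinet: Blue steel parts cabinet fixed to the bench, left or right of the robot (the grey box is on the other side): 200 mm deep (x), 200 wide (y), 140 tall. Origin: middle of the lower edge of its front face, at bench height; x points into the cabinet, the way the drawer closes; z up. The yellow drawer is the upper row; the two grey fronts below are dummies.
- drawer (a joint): How far the yellow drawer stands out of the cabinet, m: 0 is fully home (end stop), up to 0.13; starts between 0.06 and 0.10. It slides with about 2 N of friction plus drag of 6 N per m/s, has no spring, and stays where it is left.
- drawer_front (a point): Centre of the outer face of the yellow drawer front; moves with the drawer. The panel is 190 mm wide, 62 tall (72 to 134 above the bench), 12 thick; with the drawer home its outer face is 12 mm in front of the cabinet's front face. Axes as the cabinet's. No handle, only a shallow 8 mm lip along the panel's lower edge.
- hbox: Grey open-topped hardware box fixed to the bench, 150 mm deep (x), 200 mm wide (y), 90 mm tall. Origin: centre of its underside at bench height; x points away from the robot side of the box to its hinge side, z up.
- lid (a joint): Opening angle of the orange lid, rad: 0 is fully shut (flat on the box, end stop), grows as it opens; starts between 0.85 and 1.35 (leaning over the box, not past upright). The stiff hinge (0.32 N m friction) holds it at any angle, so it neither falls shut nor springs back.
- lid_hinge (a point): Middle of the lid's hinge line, on the top of the box's far (+x) wall, 90 mm above the bench; axes as the box's, the hinge line along y.
- lid_edge (a point): Middle of the lid's free edge on its outer (upper) face. The lid is a flat plate of 150 mm (hinge to free edge) by 200 mm, 6 mm thick, 0.25 kg; at 0 its outer face lies 96 mm above the bench. Axes turn with the lid: x from free edge to hinge, z out of the outer face.
- jar: Amber glass jar with steel screw cap, 60 mm across, 85 mm tall, standing on top of the parts cabinet behind its front edge. Origin: centre of its underside.
- wrench: Small steel wrench, 150 mm long, lying on the bench between the cabinet and the box, towards the robot. Origin: on its underside near mid-length; x along it.
- hammer: Hammer, 220 mm long, lying on the bench to the robot's right. Origin on its underside near mid-length.
- pot: Aluminium pot, 140 mm across, 80 mm tall, standing on the bench on the far right. Origin: centre of its underside.
- pan: Dark steel bowl, 150 mm across, 45 mm tall, on the bench on the far left. Origin: centre of its underside.
- redknob: Red plastic machine knob, 38 mm across, 62 mm tall, standing on the bench on the left. Origin: centre of its underside.
- bearing: Steel bearing ring, 60 mm across, 16 mm tall, lying on the bench on the left. Origin: centre of its underside.
- spraycan: Blue can, 64 mm across, 170 mm tall, standing on the bench on the far left. Origin: centre of its underside.

How it is judged:
By the outcome, as a careful person would: the job done as asked, in the order asked, and still so for the second after the job is handed in, with the robot touching nothing.
It also fails if it takes over 51 s, if anything falls off the work surface, if the arm or the gripper's body presses on something with over 40 N, if the wrist force passes 120 N, or if a joint passes its speed limit or range.

### The arm

A 6-joint arm with a two-finger parallel gripper is mounted at the origin on the work surface. World frame = base frame: x ahead of the robot, y to its left, z up, the work surface at z = 0. Lengths are in m, angles in rad, forces in N, time in s.
With the tool pointing down it reaches from about 0.4 to 0.825 m from the base axis. Payload 7 kg.
Tool frame: the origin (TCP) lies at the very end of the fingers, on their centre line; the grasp point (between the pads) lies 19 mm behind it (arm.grasp_offset is the distance from the TCP to the grasp point, in m); z points along the fingers, y is the line along which they close (so a half turn about z gives the same grasp; the last joint's range is limited). The gripper opens to 88 mm and grips with 3 to 60 N. Pads are 19 mm wide; open, the fingers measure 130 mm over their backs; the gripper's body (78 mm by 193 mm) begins 47 mm behind the grasp point.
Start: joints at [1.577, 0.359, 0.012, 0, -1.224, -0.288], TCP at [0.188, 0.648, 0.227] pointing down, gripper open.
Joint ranges: [-3.07, 3.07], [-1.43, 2.12], [-1.02, 1.25], [-3.03, 1.67], [-3.05, -0], [-3.03, 3.03]. Speed limits (rad/s): [2.39, 2.39, 3.01, 3.14, 3.14, 3.14].

### API

Orientations are given as [roll, pitch, yaw] about the fixed x, y, z axes, in that order (R = Rz(yaw) Ry(pitch) Rx(roll)).
In Python, from station import get_state, cams, arm, nets gives the robot as it stands.
- The arm moves only by the shell command python3 -m creep 'ROWS' [FORCE]. ROWS is a JSON object of lists of equal length, an entry for each row: "translation": the shift along the world's x, y, z in mm, a list of three; "spin": the turn about the world's z in rad; "gripper": the opening, from 0 (shut) to 1 (fully open). In form: {"translation": [[dx, dy, dz], ...], "spin": [spin, ...], "gripper": [gripper, ...]}. A call has 1 to 8 rows; each row shifts and turns the commanded pose from where the row before left it; what a row does not reach is not made up. A row lasts 1/10 s, in which the tool goes at most 50 mm and 8.59 degrees, less where a joint would pass 70% of its speed; a pose out of reach is approached as far as the arm can. A call is refused whole if a number of a shift passes 50 or a number of a turn 0.15, either way. A call with a gripper value outside its range is refused whole. The fingers move at their own pace and stop on an object; FORCE is the grip in N (left out, the last holds). Time passes only in rows, so rows that do not move let the fingers close. It gives the time, the measured TCP pose, the force, the opening and the grip force at its end, in the units of the state.
- get_state(): the state, without advancing time (a new reading comes with each control period).
- cams.grab_frame(name): name is "scene" or "top"; returns a dict with "img" (480x640x3 uint8, red, green, blue), "mtx" (3x3 intrinsics, pixels), "R" (3x3) and "t" (3): a world point X has camera coordinates R X + t. Camera axes: x right, y down, z forward; pixel columns grow to the right and rows downward; lengths in m; the calibration is good to about 2 mm. A picture is of the moment at which its call begins. There is no depth.
- arm.job_done(): hands the job in; it is judged then, once.
Trained networks look in the newest picture that a camera, given by its name, has taken for a name from the list of things; names that differ only in an ending like _2 or _b are one class to them, and where a whole thing is asked for, a point or a joint stands for the part that bears it (a point fixed in the world has none). Each returns a list of dicts, best first, with "confidence" (0 to 1); they miss things now and then, are a little off and sometimes report something else, mostly with a low value. They report only what shows in the picture. A call takes as long as a camera call.
- nets.search_frame(camera, label): "centre" ([x, y, z] in m, in world coordinates, good to about 4 mm: the middle of the surface that is visible of it).
- nets.pinpoint(camera, label): "centre" ([x, y, z] in m, in world coordinates, good to about 4 mm: a listed point, or the origin of a listed thing).
The state is a dict: "t": time; "q": joint angles; "qd": joint speeds; "joint_efforts": joint torques, N m; "eef_pos": TCP position; "ee_rot": TCP orientation; "force": force on the tool from outside, world axes, zero at the start; "moment": the same for the moment, N m; "width": finger opening in m; "gripper_force": force on a finger pad.
Only numpy, scipy, OpenCV 4.12 (cv2) and the standard library are available. Lean on these libraries where they do the work, as an engineer would, in place of code of your own. Each camera call takes 0.05 s, during which the arm holds its last target. There are 200 camera calls.

## Working session

There is one attempt and no reset: what is moved stays moved. The work goes in short steps, Python scripts to look and compute and a shell command to move; the robot and the scene stay as the last step left them, time stands still between calls to the robot, and variables do not carry over. Pictures are saved under pics/ and viewed, at most 10 in all, crops included, and the job is handed in when it is done.

```bash
mkdir -p pics
python3 - <<'E'
from station import get_state,cams,arm,nets
import cv2,numpy as np
for c in("scene","top"):
    f=cams.grab_frame(c); cv2.imwrite(f"pics/{c}0.png",f["img"][:,:,::-1])
    for l in("cabinet","drawer_front","hbox","lid_hinge","lid_edge","jar","wrench"):
        r=nets.pinpoint(c,l)
        print(c,l,[(np.round(d["centre"],3).tolist(),round(d["confidence"],2)) for d in r[:2]])
s=get_state();print(s["t"],s["eef_pos"],s["ee_rot"],s["force"],s["width"])
E
```

```text
scene cabinet [([0.535, 0.179, 0.004], 0.81)]
scene drawer_front [([0.434, 0.183, 0.103], 0.57), ([0.448, -0.003, 0.004], 0.16)]
scene hbox [([0.559, -0.203, 0.0], 0.89)]
scene lid_hinge [([0.633, -0.196, 0.093], 0.61), ([0.558, -0.202, -0.004], 0.36)]
scene lid_edge [([0.56, -0.2, 0.22], 0.65), ([0.562, -0.517, 0.001], 0.2)]
scene jar [([0.68, 0.196, 0.139], 0.64)]
scene wrench [([0.445, -0.008, -0.001], 0.48)]
top cabinet []
top drawer_front [([0.434, 0.184, 0.103], 0.77)]
top hbox [([0.559, -0.201, 0.0], 0.59)]
top lid_hinge [([0.637, -0.195, 0.091], 0.78)]
top lid_edge [([0.536, 0.178, 0.001], 0.54)]
top jar [([0.681, 0.202, 0.138], 0.93)]
top wrench [([0.452, -0.004, -0.002], 0.95), ([0.538, 0.178, -0.001], 0.31)]
0.8 [0.1877     0.64834045 0.22658662] [-3.14157880e+00  3.21312148e-05 -2.81815698e-01] [-0.62139958 -0.2562048   0.61795556] 0.08744678579768787
```

View pics/scene0.png

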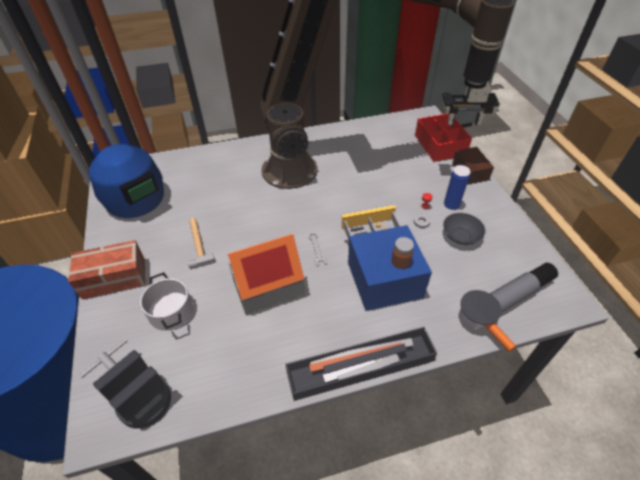

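View pics/top0.png

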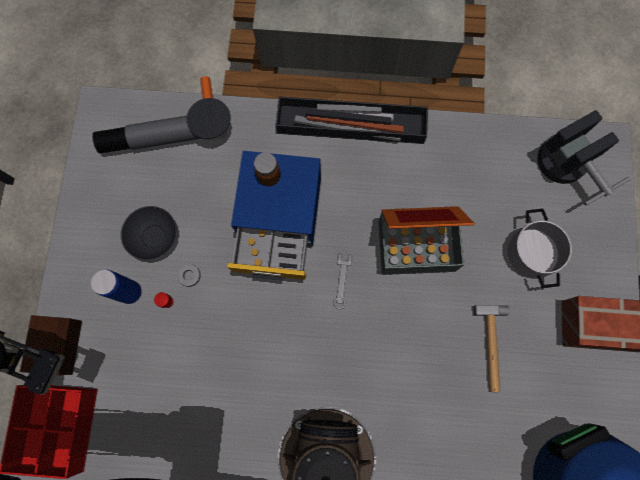

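The scene view looks from the far side. The drawer (370,217) is open towards the robot, and the orange lid (265,268) leans over the box. In the top view the drawer front runs (229,267) to (305,274), and the lid edge runs about (383,208) to (473,222). The nets agree with this: the drawer is about 0.09 m out and the lid is at about 60°. Next I'll check the yaw angles, then move.

```bash
python3 - <<'E'
from station import cams
import cv2,numpy as np
f=cams.grab_frame("top");K,R,t=f["mtx"],f["R"],f["t"]
def back(px,z):
    d=R.T@np.linalg.inv(K)@np.array([*px,1.]);c=-R.T@t
    return (c+d*(z-c[2])/d[2]).round(3)
hsv=cv2.cvtColor(f["img"],cv2.COLOR_RGB2HSV)
for n,lo,hi,box,z in(("yel",(20,150,100),(32,255,255),(220,250,320,290),.134),("lid",(3,150,90),(16,255,255),(370,190,490,240),.22)):
    m=cv2.inRange(hsv,lo,hi);k=np.zeros_like(m);x0,y0,x1,y1=box;k[y0:y1,x0:x1]=m[y0:y1,x0:x1]
    nn,lab,st,_=cv2.connectedComponentsWithStats(k);i=1+st[1:,4].argmax()
    p=np.argwhere(lab==i)[:,::-1].astype(np.float32)
    q=cv2.boxPoints(cv2.minAreaRect(p))
    print(n,st[i],[(a.round(0).tolist(),back(a,z).tolist()) for a in q])
def proj(X): p=K@(R@np.array(X)+t);return (p[:2]/p[2]).round(1)
print(proj([.56,-.2,.22]),proj([.635,-.196,.09]),proj([.434,.183,.134]))
E
python3 -m creep '{"translation":[[20,-40,5],[20,-45,0],[20,-45,0],[20,-45,0],[20,-45,0],[20,-45,0],[20,-45,0],[20,-45,0]],"spin":[0.06,0.06,0.06,0.06,0,0,0,0],"gripper":[0,0,0,0,0,0,0,0]}' 10
```

```text
yel [228 263  77  13 345] [([228.0, 267.0], [0.439, 0.275, 0.134]), ([228.0, 262.0], [0.45, 0.275, 0.134]), ([304.0, 271.0], [0.444, 0.088, 0.134]), ([304.0, 275.0], [0.432, 0.088, 0.134])]
lid [382 207  93  21 830] [([382.0, 209.0], [0.587, -0.086, 0.22]), ([473.0, 206.0], [0.612, -0.298, 0.22]), ([474.0, 225.0], [0.566, -0.3, 0.22]), ([383.0, 228.0], [0.541, -0.09, 0.22])]
[430.7 223.8] [420.8 209.4] [265.  271.7]
t: 1.65
eef_pos: [0.3481, 0.2915, 0.2319]
ee_rot: [-3.141, -0.001, -0.041]
force: [1.5, 0.5, -0.8]
width: 0.0291
gripper_force: 0.0
```

```bash
python3 -m creep '{"translation":[[15,-40,0],[15,-35,0],[15,-30,-20],[5,0,-35],[0,0,-35],[0,0,-25],[0,0,-15],[0,0,0]],"spin":[0,0,0,0,0,0,0,0],"gripper":[0,0,0,0,0,0,0,0]}'; python3 -m creep '{"translation":[[5,0,0],[5,0,0],[5,0,0],[5,0,0],[5,0,0],[5,0,0]],"spin":[0,0,0,0,0,0],"gripper":[0,0,0,0,0,0]}'
```

```text
t: 2.45
eef_pos: [0.3967, 0.1872, 0.0999]
ee_rot: [3.139, 0.003, -0.042]
force: [-0.1, 0.2, 0.8]
width: 0.0003
gripper_force: 0.0
t: 3.05
eef_pos: [0.428, 0.1883, 0.1017]
ee_rot: [-3.142, 0.0, -0.042]
force: [-1.9, -0.4, 2.3]
width: 0.0002
gripper_force: 1.2
```

```bash
python3 -m creep '{"translation":[[8,-0.3,0],[9,-0.3,0],[9,-0.3,0],[9,-0.3,0],[9,-0.3,0],[9,-0.3,0],[8,-0.3,0],[6,-0.3,0]],"spin":[0,0,0,0,0,0,0,0],"gripper":[0,0,0,0,0,0,0,0]}'; python3 -m creep '{"translation":[[3,0,0],[3,0,0],[2,0,0],[2,0,0]],"spin":[0,0,0,0],"gripper":[0,0,0,0]}'
```

```text
t: 3.85
eef_pos: [0.4955, 0.186, 0.1014]
ee_rot: [-3.142, -0.0, -0.042]
force: [-3.1, 1.9, 0.7]
width: 0.0005
gripper_force: 1.2
t: 4.25
eef_pos: [0.5045, 0.1857, 0.1014]
ee_rot: [3.141, 0.001, -0.042]
force: [-2.1, -0.3, 0.9]
width: 0.0001
gripper_force: 1.1
```

```bash
python3 -m creep '{"translation":[[2,0,0],[2,0,0]],"spin":[0,0],"gripper":[0,0]}'
```

```text
t: 4.45
eef_pos: [0.5085, 0.1856, 0.1015]
ee_rot: [3.141, 0.001, -0.042]
force: [-1.9, -1.1, -0.1]
width: 0.0002
gripper_force: 1.1
```

```bash
python3 -m creep '{"translation":[[1,0,0],[1,0,0],[1,0,0],[1,0,0]],"spin":[0,0,0,0],"gripper":[0,0,0,0]}'
```

```text
t: 4.85
eef_pos: [0.5127, 0.1858, 0.1015]
ee_rot: [3.141, 0.0, -0.042]
force: [-2.6, -1.4, -0.5]
width: 0.0005
gripper_force: 1.0
```

```bash
python3 -m creep '{"translation":[[1,0,0],[1,0,0]],"spin":[0,0],"gripper":[0,0]}'
```

```text
t: 5.05
eef_pos: [0.5148, 0.1859, 0.1015]
ee_rot: [3.142, 0.0, -0.042]
force: [-1.5, -1.5, -0.7]
width: 0.0003
gripper_force: 1.0
```

```bash
python3 -m creep '{"translation":[[1,0,0],[0.5,0,0]],"spin":[0,0],"gripper":[0,0]}'
```

```text
t: 5.25
eef_pos: [0.516, 0.1859, 0.1015]
ee_rot: [3.141, 0.001, -0.042]
force: [-5.3, -0.5, 2.1]
width: 0.0004
gripper_force: 2.8
```

```bash
python3 -m creep '{"translation":[[0.5,0,0],[0.5,0,0],[0,0,0]],"spin":[0,0,0],"gripper":[0,0,0]}'
```

```text
t: 5.55
eef_pos: [0.516, 0.1859, 0.1015]
ee_rot: [3.141, 0.002, -0.042]
force: [-8.8, 1.1, 4.0]
width: 0.0007
gripper_force: 4.5
```

```bash
python3 -m creep '{"translation":[[-10,0,0],[-30,0,0],[0,0,40],[0,0,48],[0,0,48],[0,0,48],[0,0,46],[0,-30,0]],"spin":[0,0,0,0,0,0,0,0],"gripper":[0,0,0,0,0,0,0,0]}'; python3 -m creep '{"translation":[[15,-45,0],[15,-45,0],[18,-45,0],[18,-45,0],[18,-45,0],[18,-45,0],[18,-45,0],[18,-40,0]],"spin":[0.02,0.02,0.02,0.02,0.02,0.02,0,0],"gripper":[0,0,0,0,0,0,0,0]}'
python3 - <<'E'
from station import cams,nets
import cv2,numpy as np
for c in("scene","top"):
    f=cams.grab_frame(c); cv2.imwrite(f"pics/{c}1.png",f["img"][:,:,::-1])
    for l in("drawer_front","lid_hinge","lid_edge","jar"):
        print(c,l,[(np.round(d["centre"],3).tolist(),round(d["confidence"],2)) for d in nets.pinpoint(c,l)[:2]])
E
```

```text
t: 6.35
eef_pos: [0.4804, 0.1588, 0.3388]
ee_rot: [-3.135, -0.012, -0.039]
force: [0.2, 0.2, -0.8]
width: 0.0006
gripper_force: 0.0
t: 7.15
eef_pos: [0.6161, -0.2013, 0.3321]
ee_rot: [3.141, -0.002, 0.078]
force: [1.0, 1.3, -0.5]
width: 0.0004
gripper_force: 0.0
scene drawer_front [([0.526, 0.18, 0.102], 0.5)]
scene lid_hinge [([0.636, -0.194, 0.092], 0.74)]
scene lid_edge [([0.559, -0.201, 0.22], 0.98)]
scene jar [([0.68, 0.2, 0.135], 0.77)]
top drawer_front [([0.527, 0.179, 0.103], 0.8)]
top lid_hinge [([0.637, -0.192, 0.089], 0.56), ([0.358, 0.456, -0.001], 0.26)]
top lid_edge [([0.56, -0.2, 0.224], 0.8)]
top jar [([0.682, 0.202, 0.14], 0.9)]
```

View pics/scene1.png

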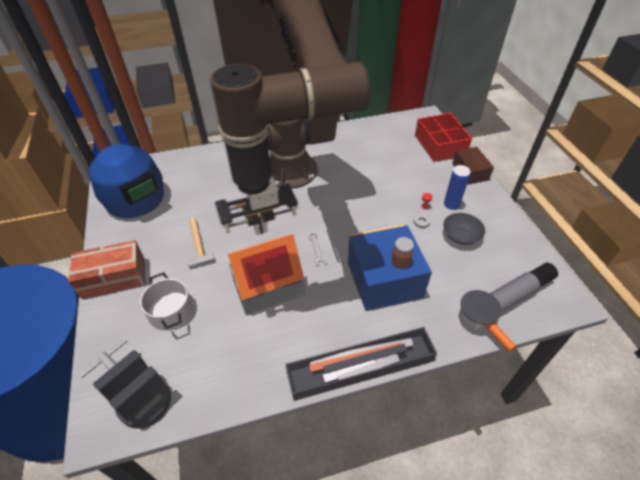

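The picture shows the yellow drawer flush at (385,230), the lid still raised at (268,265), and the jar unmoved. I'll descend behind the lid now.

```bash
python3 -m creep '{"translation":[[0,0,-30],[0,0,-40],[0,0,-35],[0,0,-20],[0,0,-5],[-8,-1,0],[-6,0,0],[-6,0,0]],"spin":[0,0,0,0,0,0,0,0],"gripper":[0,0,0,0,0,0,0,0]}'; python3 -m creep '{"translation":[[-4,0,0],[-3,0,0],[-3,0,0],[-3,0,0]],"spin":[0,0,0,0],"gripper":[0,0,0,0]}'
```

```text
t: 8.45
eef_pos: [0.5953, -0.2001, 0.2034]
ee_rot: [3.141, -0.003, 0.078]
force: [0.1, 0.6, 0.4]
width: 0.0001
gripper_force: 0.0
t: 8.85
eef_pos: [0.5821, -0.2001, 0.2017]
ee_rot: [3.142, -0.0, 0.078]
force: [-0.7, 0.8, 0.4]
width: 0.0006
gripper_force: 0.0
```

```bash
python3 -m creep '{"translation":[[-4,-0.3,-3],[-4,-0.3,-3],[-4,-0.3,-3],[-4,-0.3,-3],[-4,-0.3,-4],[-4,-0.3,-4],[-4,-0.3,-4],[-4,-0.3,-4]],"spin":[0,0,0,0,0,0,0,0],"gripper":[0,0,0,0,0,0,0,0]}'
```

```text
t: 9.65
eef_pos: [0.5499, -0.2025, 0.1731]
ee_rot: [3.142, -0.0, 0.078]
force: [1.4, -0.9, 1.3]
width: 0.001
gripper_force: 0.8
```

```bash
python3 -m creep '{"translation":[[-3,-0.3,-4],[-3,-0.3,-4],[-3,-0.3,-5],[-3,-0.3,-5],[-3,0,-5],[-2,0,-5],[-2,0,-5],[-2,0,-5]],"spin":[0,0,0,0,0,0,0,0],"gripper":[0,0,0,0,0,0,0,0]}'
```

```text
t: 10.45
eef_pos: [0.529, -0.2036, 0.1351]
ee_rot: [-3.142, 0.0, 0.078]
force: [0.0, -0.4, 2.0]
width: 0.0009
gripper_force: 0.7
```

Now the last 39 mm down, slowing near the stop.

```bash
python3 -m creep '{"translation":[[-1,0,-4],[-1,0,-4],[-1,0,-4],[0,0,-4],[0,0,-4],[0,0,-4],[0,0,-3],[0,0,-3]],"spin":[0,0,0,0,0,0,0,0],"gripper":[0,0,0,0,0,0,0,0]}'
```

```text
t: 11.25
eef_pos: [0.5261, -0.2036, 0.1052]
ee_rot: [-3.142, 0.0, 0.078]
force: [-0.5, 0.5, 1.4]
width: 0.0004
gripper_force: 0.7
```

```bash
python3 -m creep '{"translation":[[0,0,-2],[0,0,-2],[0,0,-1],[0,0,-1]],"spin":[0,0,0,0],"gripper":[0,0,0,0]}'
```

```text
t: 11.65
eef_pos: [0.5262, -0.2037, 0.0995]
ee_rot: [3.142, -0.0, 0.078]
force: [-0.4, -0.1, 1.1]
width: 0.0003
gripper_force: 0.6
```

```bash
python3 -m creep '{"translation":[[0,0,-1],[0,0,-1]],"spin":[0,0],"gripper":[0,0]}'
```

```text
t: 11.85
eef_pos: [0.5263, -0.2037, 0.0976]
ee_rot: [3.142, -0.0, 0.078]
force: [-1.5, 0.3, 1.1]
width: 0.0005
gripper_force: 0.6
```

```bash
python3 -m creep '{"translation":[[0,0,-1],[0,0,-1]],"spin":[0,0],"gripper":[0,0]}'
```

```text
t: 12.05
eef_pos: [0.5263, -0.2037, 0.0966]
ee_rot: [3.141, -0.0, 0.079]
force: [-7.1, 4.3, 19.6]
width: 0.0004
gripper_force: 9.5
```

```bash
python3 -m creep '{"translation":[[0,0,-0.5],[0,0,-0.5],[0,0,0]],"spin":[0,0,0],"gripper":[0,0,0]}'
```

```text
t: 12.35
eef_pos: [0.5263, -0.2037, 0.0966]
ee_rot: [3.141, -0.001, 0.079]
force: [-6.5, 4.1, 20.1]
width: 0.0003
gripper_force: 9.6
```

The lid is on its stop. I'll retreat straight up, then back, and check.

```bash
python3 -m creep '{"translation":[[0,0,5],[0,0,30],[0,0,45],[0,0,45],[0,0,45],[0,40,10],[-20,45,0],[-20,45,0]],"spin":[0,0,0,0,0,0,0,0],"gripper":[0,0,0,0,0,0,0,0]}'; python3 -m creep '{"translation":[[-20,30,0],[-10,20,0],[0,0,0],[0,0,0]],"spin":[0,0,0,0],"gripper":[0,0,0,0]}'
python3 - <<'E'
from station import cams,nets,get_state
import cv2,numpy as np
for c in("scene","top"):
    f=cams.grab_frame(c); cv2.imwrite(f"pics/{c}2.png",f["img"][:,:,::-1])
    for l in("drawer_front","lid_edge","jar","wrench"):
        print(c,l,[(np.round(d["centre"],3).tolist(),round(d["confidence"],2)) for d in nets.pinpoint(c,l)[:1]])
print(get_state()["force"])
E
```

```text
t: 13.15
eef_pos: [0.4861, -0.0725, 0.2747]
ee_rot: [-3.141, -0.001, 0.077]
force: [0.5, 1.8, 0.2]
width: 0.0008
gripper_force: 0.0
t: 13.55
eef_pos: [0.4564, -0.0231, 0.2749]
ee_rot: [-3.141, -0.001, 0.08]
force: [-0.3, 0.8, -0.2]
width: 0.0002
gripper_force: 0.0
scene drawer_front [([0.528, 0.183, 0.104], 0.53)]
scene lid_edge [([0.485, -0.207, 0.097], 0.93)]
scene jar [([0.682, 0.198, 0.14], 0.8)]
scene wrench [([0.446, -0.007, -0.0], 0.64)]
top drawer_front [([0.353, 0.454, -0.001], 0.63)]
top lid_edge [([0.483, -0.21, 0.098], 0.56)]
top jar [([0.68, 0.2, 0.14], 0.78)]
top wrench [([0.637, -0.195, 0.086], 0.72)]
[-0.10789431 -0.34923695  1.1325394 ]
```

View pics/scene2.png

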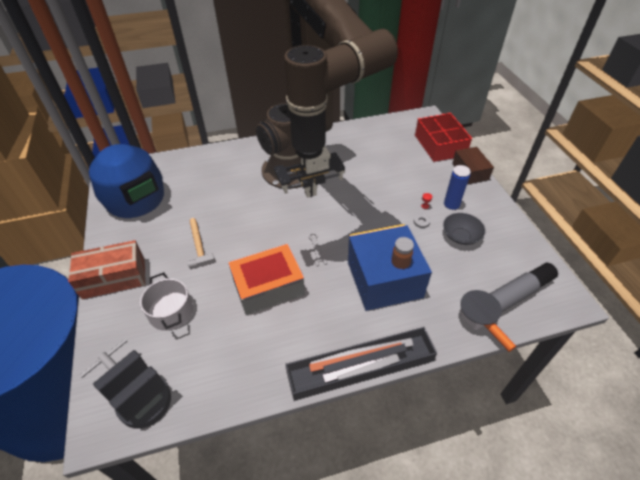

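The lid lies flat at (266,270), the drawer is flush at (375,230), nothing else has moved, and the arm is clear.

```bash
python3 -c "
from station import arm
print(arm.job_done())"
```

```text
the job is handed in; nothing more can be done
None
```

The yellow drawer is fully home and the orange lid is fully shut, both pushed gently to their stops, nothing else looks moved in the final picture, and the job is handed in.

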